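# Mount the index plate on the foam cutter

### The arm

A 6-joint arm with a two-finger parallel gripper is mounted at the origin on the work surface. World frame = base frame: x ahead of the robot, y to its left, z up, the work surface at z = 0. Lengths are in mm, angles in rad, forces in N, time in s.
With the tool pointing down it reaches from about 325 to 925 mm from the base axis. Payload 3.1 kg.
Tool frame: the origin (TCP) lies on the centre line of the jaws, within the pads' length; the fingertips stand 11 mm ahead of it and the grasp point (between the pads) lies 8 mm behind it (r.finger_overhang is the distance from the TCP to the fingertips, in mm); z points along the fingers, y is the direction in which the jaws open and shut (so a half turn about z gives the same grasp; the last joint's range is limited). The gripper opens to 85 mm and grips with 20 to 120 N. Pads are 22 mm wide; open, the fingers measure 114 mm over their backs; the gripper's body (76 mm by 85 mm) begins 54 mm behind the grasp point. The pads swing forward as they close: fully open they stand 13 mm farther back than shut.
Start: joints at [-1.451, 0.217, 1.613, -0, 1.311, -0.112], TCP at [143.602, -608.291, 242.3] pointing down, gripper open.
Joint ranges: [-2.75, 2.75], [-0.78, 2.1], [0.31, 2.55], [-1.13, 4.27], [0.13, 2.63], [-2.58, 2.58]. Speed limits (rad/s): [2.79, 2.79, 3.14, 3.14, 3.14, 3.14].

### API

Orientations are given as a unit quaternion [x, y, z, w].
In Python, from station import r gives the robot as it stands.
- The arm moves only by the tool carry_out, never from a script. Its argument "series" is one flat list of numbers, 4 for each row, row after row: the shift along the tool's x, y, z in cm, then the turn about the tool's z in degrees. A call has exactly 10 rows; each row shifts and turns the commanded pose from where the row before left it, along the tool's axes as they then stand; what a row does not reach is not made up. A row lasts 1/12 s, in which the tool goes at most 41.7 mm and 7.16 degrees, less where a joint would pass 70% of its speed; a pose out of reach is approached as far as the arm can. A call is refused whole if a number of a shift passes 4.17 or a number of a turn 7.16, either way. A call with a gripper value outside its range is refused whole. "gripper" is the opening, from 0 (shut) to 1 (fully open), set as the call begins (left out, the last holds). The fingers move at their own pace and stop on an object; the grip force is fixed at half the most. Time passes only in rows, so rows that do not move let the fingers close, or fill a call up. It gives the time, the measured TCP pose, the force and the opening at its end, in the units of the state.
- r.get_obs(): the state, without advancing time (a new reading comes with each control period).
- r.get_image(name): name is "scene" or "top" or "wrist"; returns the picture (480x640x3 uint8, red, green, blue); there is no depth.
- r.camera_info(name): a dict with "intrinsics" (3x3 intrinsics, pixels), "k1" (the pictures are not rectified: a ray, as slopes to the right and down, at radius r is drawn at 1 + k1 r^2 times it, then the intrinsics apply), "pose" (4x4, takes a point from camera to world coordinates); the wrist camera has in their place "T_tool_cam" (4x4, takes a point from camera to tool coordinates, whose origin is the TCP and whose axes are the flange's). Camera axes: x right, y up, looking along -z (the intrinsics and any distortion apply to the point x, -y, -z); pixel columns grow to the right and rows downward; lengths in mm; the calibration is good to about 2 mm. A picture is of the moment at which its call begins: read the wrist's pose just before it. camera_info takes no time and is no camera call.
- r.close_job(): hands the job in, once; it reports no verdict.
The state is a dict: "t": time; "joints": joint angles; "qvel": joint speeds; "joint_efforts": joint torques, N m; "ee_pos": TCP position; "ee_rot": TCP orientation; "contact_force": force on the tool from outside, world axes, zero at the start; "ft_torque": the same for the moment, N m; "opening": opening from 0.0 (shut) to 1.0 (fully open).
Only numpy, scipy, OpenCV 4.12 (cv2) and the standard library are available. Lean on these libraries where they do the work, as an engineer would, in place of code of your own. Each camera call takes 0.05 s, during which the arm holds its last target. There are 200 camera calls.

### The job

Mount the loose aluminium index plate on the hot-wire foam cutter: lower it, hub up, slowly and gently, over the upright shaft, feel for the small spring-loaded pin next to the shaft with the hole by the plate's nose, and let the plate down until it lies fully home and flat on the steel flange. Do not force it (40 N at most), do not let it drop, and leave the foam block and the ring on the deck where they are. Then slide the keeper fully in over the plate's edge so that the plate is locked down, and let go.

Things in the scene. Friction and masses are not known exactly. Their poses are not given: they have to be found in the camera images.
- plate: Index plate, bare aluminium, about 0.32 kg, loose on the bench. Square, 100 x 100 x 12 mm, with a square hub 40 x 40 mm on its middle (from 12 to 42 mm above the underside, sides parallel to the plate's). A bore of 18 mm diameter runs through plate and hub. On its -x side only a nose 18 mm wide sticks out 14 mm beyond the edge. Origin: centre of the underside; z up out of the hub.
- pin_hole (a point): On the plate, centre of the pin hole at the underside: 10 mm diameter, right through the 12 mm plate, 36 mm from the bore's centre towards the nose (plate's -x). Axes as the plate's.
- cutter: Hot-wire foam cutter, a dark green box 320 mm (x) by 360 mm (y), fixed to the bench, with a grey gridded deck 90 mm above the bench and a thin wire on a bow, 195 mm from the shaft on its +x side (bow top 280 mm above the bench). Origin: centre of the underside; -x is its front, which faces roughly to the robot.
- pivot (a point): On the cutter, on the shaft's axis at the top face of the steel flange (92 mm diameter) on which the plate must lie, 98 mm above the bench; axes as the cutter's. The sprung index pin, 8 mm diameter, stands 36 mm from this axis and 11 mm above the flange. It takes 2 N to start it down, 7 N fully down, still 5 mm out. Load the cutter with at most 40 N through the plate, side forces included.
- shaft_tip (a point): Top of the upright steel shaft on the cutter, 16 mm diameter, 48 mm above the flange, its last 5 mm a cone. Axes as the cutter's. Flange and pin are clamped at a changing angle that is NOT reported: the pin's bearing from the shaft lies up to 0.3 rad either side of the cutter's -x axis. Turn the plate, pressed lightly, until the pin springs into the hole. On the shaft, move it slower than 0.2 m/s.
- keeper (a joint): Travel of the keeper, a flat tongue 24 mm wide, 6 mm thick, that slides along the cutter's -y axis towards the shaft: 0 = drawn back, as at the start (tip 64 mm from the shaft's axis), 0.025 m = fully in, over the edge of a seated plate. It runs 3 mm above a seated plate and jams on one that is not down. Takes about 3 N; stays where it is left.
- keeper_tab (a point): Centre of the top of the keeper's black upright tab, by which it is slid: 26 mm (x) by 12 mm (y), top 40 mm above the tongue's upper face, 61 mm above the flange. At the start 86 mm from the shaft's axis on the cutter's +y side; moves with the keeper; axes as the cutter's. A guide block, 10 mm higher than the tongue, stands 29 mm behind it (+y).
- slab: Bystander: cream foam block 90 x 60 x 30 mm lying on the cutter's deck beyond the shaft; origin under its centre.
- spacer: Bystander: aluminium ring 60 mm across, 12 mm thick, without hub or nose, lying on the cutter's deck; origin under its centre.
Mind the look-alikes: they are no part of the job. Leave any orange look-alike of the plate alone.

How it is judged (in metres and radians):
On the way:
1. the plate lies fully home and flat on the flange, shaft and pin in their holes (z of plate in the frame of pivot between -0.003 and 0.0025 m and horizontal distance between plate and pivot below 0.004 m and angle between plate's own z axis and vertical below 0.04 rad), for 0.2 s.
At the end, for the whole second after the job is handed in: The plate lies hub up on the flange (underside within 2.5 mm of it, within 0.04 rad of level, centred on the shaft within 4 mm), pin in its hole, at rest, and the keeper is slid in by at least 19 of its 25 mm, over the plate's edge (all of step 1 and value of joint keeper above 0.019 m and linear speed of plate below 0.02 m/s); the robot touches nothing.
It fails at once if the plate is pressed, wedged or dropped on the cutter with more than 40 N (contact force between plate and cutter above 40 N).
It fails at once if the plate is let fall on the shaft (faster than 0.2 m/s there) (horizontal distance between plate and pivot below 0.006 m and z of plate in the frame of pivot below 0.04 m and linear speed of plate above 0.2 m/s).
It fails at once if the foam block or the spacer ring on the deck is moved more than 30 mm (distance of any of slab, spacer from where it was at the start of the episode above 0.03 m).
It also fails if it takes over 72 s, if anything falls off the work surface, if the arm or the gripper's body presses on something with over 40 N, if the wrist force passes 120 N, or if a joint passes its speed limit or range.

## Working session

There is one attempt and no reset: what is moved stays moved. The work goes in short steps, Python scripts to look and compute and a tool call to move; the robot and the scene stay as the last step left them, time stands still between calls to the robot, and variables do not carry over. Pictures are saved under pics/ and viewed, about 8 in all and at most 12, crops included, and the job is handed in when it is done.

Besides the shell and the picture viewer there is one more tool, called as name(argument=value, ...) on one line, values as JSON. carry_out: Moves the arm, as the interface text tells. Its arguments: {"type":"object","properties":{"series":{"type":"array","items":{"type":"number"}},"gripper":{"type":"number"}},"required":["series"]}

```bash
mkdir -p pics; ls; python3 - <<'E'
from station import r
import cv2,numpy as np
o=r.get_obs(); print(o)
for n in ["scene","top","wrist"]:
    im=r.get_image(n); cv2.imwrite(f"pics/{n}0.png",im[:,:,::-1]); 
    print(n,{k:np.round(v,3).tolist() for k,v in r.camera_info(n).items()})
E
```

```text
pics
{'t': 0.0, 'joints': array([-1.45122195e+00,  2.17757916e-01,  1.61494883e+00,  1.40962235e-06,
        1.31127500e+00, -1.12182127e-01]), 'qvel': array([-1.65972707e-03,  5.25175756e-04,  6.16811516e-04,  3.48084941e-04,
       -1.16110714e-04, -5.57693795e-05]), 'joint_efforts': array([ 4.10104203e-04, -3.96847987e+01, -3.03847754e+01, -1.28421289e-04,
        9.82792466e-03, -9.89214897e-06]), 'ee_pos': array([ 143.49260531, -607.49280159,  240.95822002]), 'ee_rot': array([ 9.93292937e-01,  1.15618834e-01, -3.73420079e-06, -1.19454189e-03]), 'contact_force': array([-0.80819532,  0.10096381,  0.04094531]), 'ft_torque': array([-0.03163222,  0.01487964, -0.00055911]), 'opening': 1.0034785542120173}
scene {'intrinsics': [[450.939, 0.0, 316.598], [0.0, 450.939, 227.613], [0.0, 0.0, 1.0]], 'k1': -0.049, 'pose': [[-0.549, -0.517, 0.657, 1152.786], [0.835, -0.318, 0.448, 320.346], [-0.023, 0.795, 0.607, 662.754], [0.0, 0.0, 0.0, 1.0]]}
top {'intrinsics': [[471.799, 0.0, 319.625], [0.0, 471.799, 240.132], [0.0, 0.0, 1.0]], 'k1': 0.032, 'pose': [[-0.012, 0.997, -0.077, 496.657], [-1.0, -0.013, -0.02, -69.561], [-0.021, 0.076, 0.997, 952.891], [0.0, 0.0, 0.0, 1.0]]}
wrist {'intrinsics': [[408.034, 0.0, 316.508], [0.0, 408.034, 236.651], [0.0, 0.0, 1.0]], 'k1': -0.09, 'T_tool_cam': [[-0.001, 0.958, 0.287, 71.96], [1.0, 0.001, 0.0, 1.213], [0.0, 0.287, -0.958, -131.848], [0.0, 0.0, 0.0, 1.0]]}
```

View pics/top0.png

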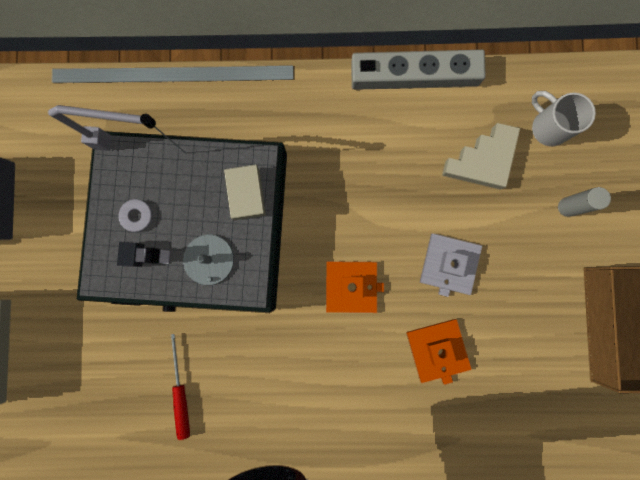

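View pics/scene0.png

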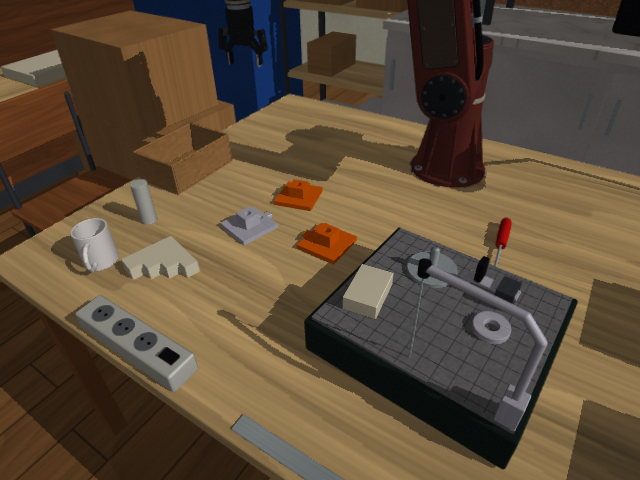

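The top view shows the aluminium plate, hub up, at about (452,264) with its nose towards the image bottom. The cutter's shaft is at about (205,260), the tab at about (152,256), the ring at (135,215) and the foam at (243,192).

```bash
cat > h.py <<'E'
import numpy as np,cv2
from station import r
from scipy.spatial.transform import Rotation as R
def cam(n,o=None):
    i=r.camera_info(n); K=np.array(i["intrinsics"])
    if n!="wrist": T=np.array(i["pose"])
    else:
        B=np.eye(4);B[:3,:3]=R.from_quat(o["ee_rot"]).as_matrix();B[:3,3]=o["ee_pos"];T=B@np.array(i["T_tool_cam"])
    return K,i["k1"],T
def proj(c,P):
    K,k,T=c; p=(np.atleast_2d(P)-T[:3,3])@T[:3,:3]; u=np.c_[p[:,0],-p[:,1]]/-p[:,2:]
    u=u*(1+k*(u**2).sum(1,keepdims=True)); return u@K[:2,:2].T+K[:2,2]
def unproj(c,px,z):
    K,k,T=c; d=(np.atleast_2d(px).astype(float)-K[:2,2])/np.array([K[0,0],K[1,1]]); u=d.copy()
    for _ in range(20): u=d/(1+k*(u**2).sum(1,keepdims=True))
    D=np.c_[u[:,0],-u[:,1],-np.ones(len(u))]@T[:3,:3].T
    z=np.broadcast_to(z,len(u)); return T[:3,3]+D*((z-T[2,3])/D[:,2])[:,None]
def yaw(o): m=R.from_quat(o["ee_rot"]).as_matrix(); return np.arctan2(m[1,0],m[0,0])
E
python3 - <<'E'
from h import *
im=cv2.imread("pics/top0.png")
a=cv2.resize(im[225:305,410:490],None,fx=5,fy=5,interpolation=2)
b=cv2.resize(im[120:320,70:300],(460,400),interpolation=2)
b=cv2.resize(im[120:320,70:300],(400,348),interpolation=2)
c=np.zeros((400,800,3),np.uint8);c[:,:400]=a;c[:348,400:]=b
cv2.imwrite("pics/c1.png",c)
k=cam("top")
print(unproj(k,[[452,264]],12),unproj(k,[[97,135],[285,145],[80,300],[272,310]],90),unproj(k,[[205,260]],146))
E
```

```text
[[ 518.28182466 -311.65979208   12.        ]] [[765.5979647  361.68670353  90.        ]
 [741.69141965  10.3010428   90.        ]
 [459.49985626 385.41597469  90.        ]
 [436.93353729  35.80725181  90.        ]] [[527.14926125 143.76510942 146.        ]]
```

View pics/c1.png

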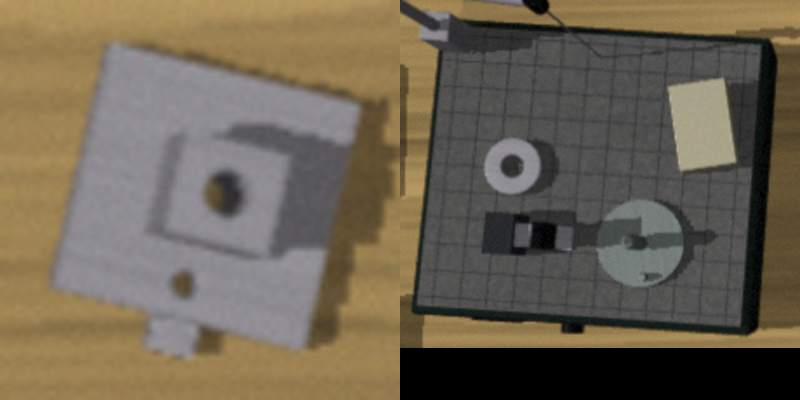

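The crop shows the plate's corners clearly: (108,43), (360,103), (307,349) and (53,287) at 5x. The flange is centred near crop (641,243), with the pin below it near (650,277).

```bash
cat >> h.py <<'E'
def go(x,y,z,w,o=None):
    "remaining shift in tool axes (cm) and turn (deg) to TCP x,y,z, yaw w"
    o=o or r.get_obs(); m=R.from_quat(o["ee_rot"]).as_matrix()
    d=m.T@(np.array([x,y,z])-o["ee_pos"])/10
    print("t",round(o["t"],2),"pos",np.round(o["ee_pos"],1),"yaw",round(yaw(o),4),"F",np.round(o["contact_force"],1),"op",round(o["opening"],3),"tiltz",np.round(m[:,2],4))
    print("shift cm",np.round(d,3),"turn deg",round(-np.degrees((w-yaw(o)+np.pi)%(2*np.pi)-np.pi),2))
E
python3 - <<'E'
from h import *
from scipy.optimize import least_squares
k=cam("top")
px=np.array([[108,43],[360,103],[307,349],[53,287]])/5+[410,225]
M=np.array([[50,50,12],[50,-50,12],[-50,-50,12],[-50,50,12.]])
f=lambda p:(M@R.from_euler('z',p[2]).as_matrix().T+[p[0],p[1],0])
s=least_squares(lambda p:(proj(k,f(p))-px).ravel(),[518,-311,-.2]);print(s.x,s.fun.round(1))
print("hub bore",unproj(k,[[454.8,263.8]],42))
px=np.array([[442,22],[765,40],[745,328],[415,312]]);px=(px-[400,0])/1.739+[70,120]
M=np.array([[160,180,90],[160,-180,90],[-160,-180,90],[-160,180,90.]])
s2=least_squares(lambda p:(proj(k,f(p))-px).ravel(),[600,200,-.08]);print(s2.x,s2.fun.round(1))
q=lambda a,z:unproj(k,[[(a[0]-400)/1.739+70,a[1]/1.739+120]],z).round(1)
print("flange",q((641,243),98),"tab",q((543,236),159))
x,y,w=s.x
go(x-10,y,240,w)
E
```

```text
[ 5.18320677e+02 -3.10334258e+02 -2.49512576e-01] [ 0.4 -0.  -0.2 -0.2 -0.4 -0.   0.3  0.2]
hub bore [[ 517.9148063  -309.25127881   42.        ]]
[ 6.04367952e+02  2.04267435e+02 -6.77940189e-02] [-3.1 -3.2  3.2 -3.3  3.8  3.8 -3.8  2.1]
flange [[529.4 149.9  98. ]] tab [[535.1 229.6 159. ]]
t 0.15 pos [ 143.5 -607.7  241.2] yaw 0.2318 F [ 0.6  0.1 -0.1] op 1.001 tiltz [-2.0e-04  1.9e-03 -1.0e+00]
shift cm [ 42.337 -20.558   0.17 ] turn deg 27.58
```

carry_out(series=[0,0,0,6.9,0,0,0,6.9,0,0,0,6.9,0,0,0,6.9,2.3,-3.1,0,0,2.3,-3.1,0,0,2.3,-3.1,0,0,2.3,-3.1,0,0,2.3,-3.1,0,0,2.3,-3.1,0,0])

```text
t: 0.98
ee_pos: [324.3, -460.6, 242.0]
ee_rot: [0.992, -0.125, -0.0, -0.0]
contact_force: [1.0, -0.7, -0.3]
opening: 1.001
```

carry_out(series=[2.3,-3.1,0,0,2.3,-3.1,0,0,2.3,-3.1,0,0,2.3,-3.1,0,0,2.3,-3.1,0,0,2.3,-3.1,0,0,0,0,0,0,0,0,0,0,0,0,0,0,0,0,0,0])

```text
t: 1.82
ee_pos: [502.1, -316.8, 242.0]
ee_rot: [0.992, -0.125, -0.0, 0.0]
contact_force: [-0.6, 0.2, 0.3]
opening: 1.001
```

```bash
python3 - <<'E'
from h import *
o=r.get_obs(); im=r.get_image("wrist"); cv2.imwrite("pics/w1.png",im[:,:,::-1])
np.save("w1.npy",np.r_[o["ee_pos"],o["ee_rot"]])
go(518.3,-310,240,-.2495,o)
k=cam("wrist",o); print(proj(k,[[518,-310,42],[518,-310,12]]))
E
```

```text
t 1.82 pos [ 502.1 -316.8  242. ] yaw -0.2511 F [-0.6  0.2  0.3] op 1.001 tiltz [-9.e-04  0.e+00 -1.e+00]
shift cm [ 1.403 -1.063  0.194] turn deg -0.09
[[301.80464763 189.29333246]
 [302.97344965 183.37434017]]
```

View pics/w1.png

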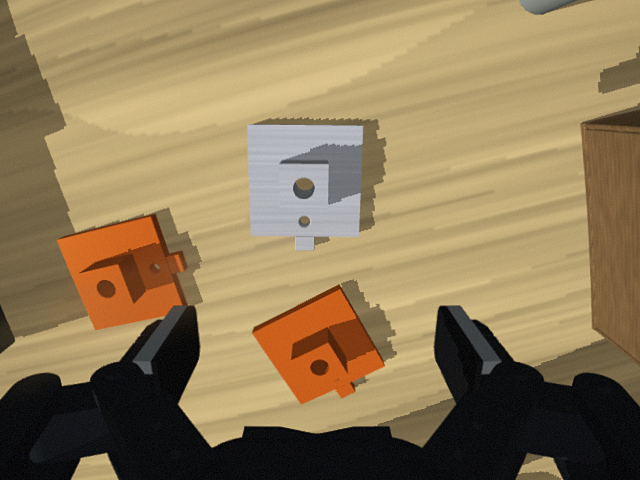

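The wrist view shows the plate squarely: bore rim at (304,188), corners at about (248,125), (363,126), (360,236) and (249,235), nose downward. This matches the top-camera pose.

```bash
python3 - <<'E'
from h import *
from scipy.optimize import least_squares
o=dict(zip(["ee_pos","ee_rot"],np.split(np.load("w1.npy"),[3])))
k=cam("wrist",o)
im=cv2.imread("pics/w1.png"); b,g,rr=[im[:,:,i].astype(int) for i in range(3)]
mask=((b>rr-5)&(b>110)).astype(np.uint8); mask[:110]=0;mask[236:]=0;mask[:,:240]=0;mask[:,372:]=0
c=max(cv2.findContours(mask,0,2)[0],key=cv2.contourArea)
rc=cv2.minAreaRect(c); print(rc)
px=np.array([[248,125],[363,125.5],[360.5,236],[249,235.5]])
M=np.array([[50,50,12],[50,-50,12],[-50,-50,12],[-50,50,12.]])
f=lambda p:(M@R.from_euler('z',p[2]).as_matrix().T+[p[0],p[1],0])
s=least_squares(lambda p:(proj(k,f(p))-px).ravel(),[518,-311,-.2]);print(s.x,s.fun.round(1))
print(unproj(k,[[304,188]],42))
go(s.x[0],s.x[1],27,s.x[2])
E
```

```text
((305.0, 180.0), (110.0, 114.0), 90.0)
[ 5.18457153e+02 -3.12055878e+02 -2.61665581e-01] [-0.7 -0.5  0.2 -0.1 -1.6  0.5  2.1  0. ]
[[ 518.58643517 -312.02240252   42.        ]]
t 1.87 pos [ 502. -317.  242.] yaw -0.2517 F [-0.5 -0.3  0.8] op 1.002 tiltz [-7.e-04  1.e-04 -1.e+00]
shift cm [ 1.491 -0.895 21.503] turn deg 0.57
```

carry_out(series=[1.5,-0.88,0,0.5,0,0,3.0,0,0,0,3.5,0,0,0,3.5,0,0,0,3.5,0,0,0,3.5,0,0,0,2.5,0,0,0,1.3,0,0,0,0.7,0,0,0,0,0])

```text
t: 2.7
ee_pos: [518.6, -311.6, 26.2]
ee_rot: [0.992, -0.13, -0.001, -0.001]
contact_force: [-0.3, 0.5, 0.3]
opening: 0.999
```

carry_out(series=[0,0,0,0,0,0,0,0,0,0,0,0,0,0,0,0,0,0,0,0,0,0,0,0,0,0,0,0,0,0,0,0,0,0,0,0,0,0,0,0], gripper=0.3)

```text
t: 3.53
ee_pos: [521.4, -312.2, 29.6]
ee_rot: [0.992, -0.129, 0.002, 0.001]
contact_force: [0.3, 1.1, 6.7]
opening: 0.456
```

carry_out(series=[0,0,0,0,0,0,0,0,0,0,-0.3,0,0,0,-0.3,0,0,0,0,0,0,0,0,0,0,0,0,0,0,0,0,0,0,0,0,0,0,0,0,0], gripper=0.75)

```text
t: 4.37
ee_pos: [519.6, -311.2, 33.2]
ee_rot: [0.992, -0.129, -0.0, -0.0]
contact_force: [0.1, -0.1, 0.5]
opening: 0.753
```

carry_out(series=[0,0,0,0,0,0,0,0,0,0,0,0,0,0,0,0,0,0,0,0,0,0,0,0,0,0,0,0,0,0,0,0,0,0,0,0,0,0,0,0], gripper=0.3)

```text
t: 5.2
ee_pos: [520.0, -311.6, 33.6]
ee_rot: [0.992, -0.129, 0.0, 0.0]
contact_force: [0.3, -1.6, 1.0]
opening: 0.454
```

```bash
python3 - <<'E'
from h import *
go(518.5,-312,32,-.26)
o=r.get_obs();im=r.get_image("wrist"); cv2.imwrite("pics/w2.png",im[:,:,::-1])
E
```

```text
t 5.2 pos [ 520.  -311.6   33.6] yaw -0.2586 F [ 0.3 -1.6  1. ] op 0.454 tiltz [ 6.e-04 -7.e-04 -1.e+00]
shift cm [-0.138  0.075  0.159] turn deg 0.08
```

View pics/w2.png

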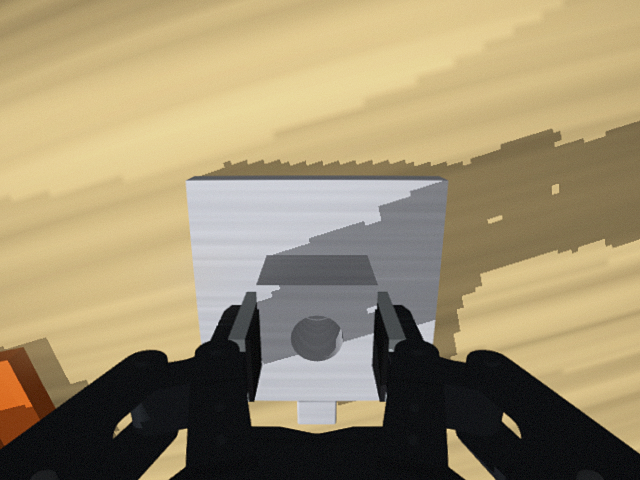

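carry_out(series=[0,0,-0.5,0,0,0,-1.5,0,0,0,-3,0,0,0,-4,0,0,0,-4,0,0,0,-3.6,0,0,0,-2,0,0,0,-1,0,0,0,0,-5.4,0,0,0,-5.4])

```text
t: 6.08
ee_pos: [519.0, -310.4, 228.4]
ee_rot: [0.999, -0.033, -0.001, -0.001]
contact_force: [-0.2, -0.1, -3.0]
opening: 0.456
```

carry_out(series=[-0.3,-1.2,0,0,-0.6,-2.3,0,0,-0.91,-3.5,0,0,-0.91,-3.5,0,0,-0.91,-3.5,0,0,-0.91,-3.5,0,0,-0.91,-3.5,0,0,-0.91,-3.5,0,0,-0.91,-3.5,0,0,-0.91,-3.5,0,0])

```text
t: 6.92
ee_pos: [457.2, 11.3, 227.0]
ee_rot: [0.999, -0.037, -0.002, -0.001]
contact_force: [0.6, 0.3, -2.6]
opening: 0.456
```

carry_out(series=[-0.91,-3.5,0,0,-0.91,-3.5,0,0,-0.91,-3.5,0,0,-0.6,-2.3,0,0,-0.3,-1.2,0,0,0,0,0,0,0,0,0,0,0,0,0,0,0,0,0,0,0,0,0,0])

```text
t: 7.75
ee_pos: [433.7, 150.0, 229.0]
ee_rot: [0.999, -0.036, -0.0, 0.0]
contact_force: [0.6, -0.4, -3.4]
opening: 0.452
```

```bash
python3 - <<'E'
from h import *
o=r.get_obs();im=r.get_image("wrist"); im=im[:,:,::-1].copy(); cv2.imwrite("pics/w3.png",im)
cv2.imwrite("pics/t3.png",r.get_image("top")[:,:,::-1])
np.save("w3.npy",np.r_[o["ee_pos"],o["ee_rot"]])
go(529,150,230,-.07,o)
k=cam("wrist",o);print(proj(k,[[529,150,98],[531,150,146]]))
# bore in tool frame at grasp
m=unproj(k,[[317.3,338.5]],o["ee_pos"][2]+8.6)[0]; print("bore tool",(R.from_quat(o["ee_rot"]).as_matrix().T@(m-o["ee_pos"])))
cv2.imwrite("pics/c3.png",im)
E
```

```text
t 7.75 pos [433.7 150.  229. ] yaw -0.0722 F [ 0.6 -0.4 -3.4] op 0.452 tiltz [-7.e-04 -3.e-04 -1.e+00]
shift cm [ 9.501 -0.688 -0.111] turn deg -0.13
[[302.71090435  77.31952188]
 [299.24166675  64.49577253]]
bore tool [-0.97809851  1.68902946 -8.59875975]
```

View pics/w3.png

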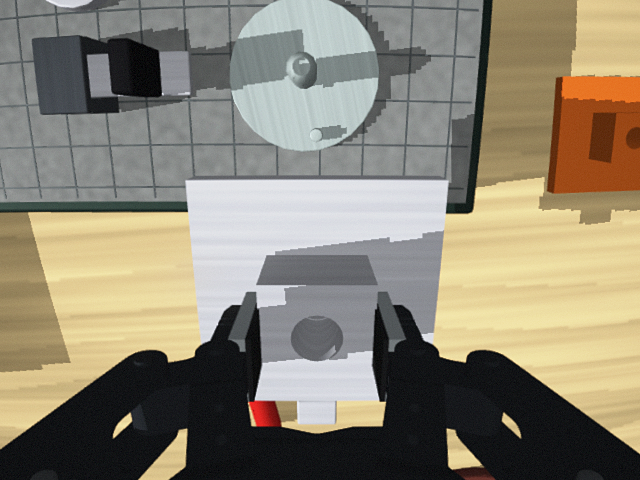

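The view shows the flange circle (x 230–379, y -1–152), the shaft base near (304,76), the pin top near (316,135), the tab at (135,67), and the held plate's bore at (317,338). I'll zoom in on the flange.

```bash
python3 - <<'E'
from h import *
im=cv2.imread("pics/w3.png"); t=cv2.imread("pics/top0.png")
a=cv2.resize(im[0:160,225:385],(480,480),interpolation=2)
b=cv2.resize(t[235:290,180:235],(320,320),interpolation=2)
c=np.zeros((480,800,3),np.uint8);c[:,:480]=a;c[:320,480:]=b
cv2.imwrite("pics/c4.png",c)
E
```

```text
(no output)
```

View pics/c4.png

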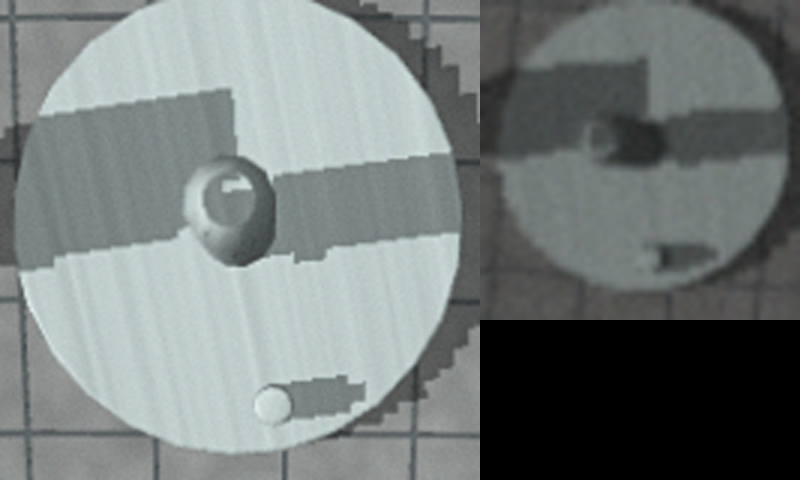

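```bash
python3 - <<'E'
from h import *
from scipy.optimize import least_squares
o=dict(zip(["ee_pos","ee_rot"],np.split(np.load("w3.npy"),[3])))
k=cam("wrist",o); m=R.from_quat(o["ee_rot"]).as_matrix()
g=np.array([[15,210],[461,205],[240,453],[62,90],[420,100],[90,380],[400,365]])/3+[225,0]
w=unproj(k,g,98)
s=least_squares(lambda c:np.hypot(*(w[:,:2]-c[:2]).T)-46,[530,150]); print("flange",s.x,s.fun.round(1))
tip=unproj(k,[[301,67]],146)[0]; pin=unproj(k,[[315.3,134.3]],109)[0]; tab=unproj(k,[[121,66]],159)[0]
print("tip",tip,"pin",pin,"tab~",tab)
for c in (s.x,tip[:2]):
    d=pin[:2]-c; print("pin dist",np.hypot(*d),"plate yaw",np.arctan2(-d[1],-d[0]))
bore=unproj(k,[[317.3,338.5]],o["ee_pos"][2]+8.6)[0]
print("bore",bore)
for c in (s.x,tip[:2]): print("move world",c-bore[:2],"tool",(m.T@np.r_[c-bore[:2],0]))
kt=cam("top");print("top: tip",unproj(kt,[[200.1,258.7]],146),"pin",unproj(kt,[[209.2,278.8]],109),"flange",unproj(kt,[[208.3,260.1]],98))
E
```

```text
flange [530.44042767 148.99656141] [-0.7 -0.5  0.1 -2.5 -2.3 -2.2 -2.3]
tip [529.74946633 149.22791401 146.        ] pin [494.78645908 144.80740429 109.        ] tab~ [536.78064904 234.19092388 159.        ]
pin dist 35.89922720194298 plate yaw 0.11695859515462735
pin dist 35.24135045676162 plate yaw 0.12576659470861598
bore [432.64425987 148.38395443 237.55279736]
move world [97.7961678   0.61260698] tool [ 9.74968935e+01 -7.66921124e+00 -6.84484735e-02]
move world [97.10520646  0.84395958] tool [ 9.67910369e+01 -7.85009204e+00 -6.80344605e-02]
top: tip [[529.48905435 152.2021951  146.        ]] pin [[494.83824559 145.75569144 109.        ]] flange [[528.70348729 150.44719506  98.        ]]
```

carry_out(series=[0,0,0,-5.65,0,0,0,-5.65,1.2,0.14,0,0,2.4,0.27,0,0,2.4,0.27,0,0,2.4,0.27,0,0,1.25,0.14,0,0,0,0,1.5,0,0,0,1.5,0,0,0,0.8,0])

```text
t: 8.68
ee_pos: [530.4, 151.5, 189.4]
ee_rot: [0.998, 0.063, -0.001, 0.0]
contact_force: [-0.9, -0.0, -3.6]
opening: 0.454
```

carry_out(series=[0,0,0,0,0,0,0,0,0,0,0,0,0,0,0,0,0,0,0,0,0,0,0,0,0,0,0,0,0,0,0,0,0,0,0,0,0,0,0,0])

```text
t: 9.52
ee_pos: [530.9, 152.3, 191.3]
ee_rot: [0.998, 0.064, 0.0, -0.0]
contact_force: [-0.0, 0.4, -3.6]
opening: 0.451
```

```bash
python3 - <<'E'
from h import *
go(530.8,151.2,179.6,.125)
E
```

```text
t 9.52 pos [530.9 152.3 191.3] yaw 0.1271 F [-0.   0.4 -3.6] op 0.451 tiltz [ 1.e-04  0.e+00 -1.e+00]
shift cm [-0.027  0.11   1.174] turn deg 0.12
```

carry_out(series=[0,0.05,0.2,0,0,0,0.2,0,0,0,0.2,0,0,0,0.2,0,0,0,0.15,0,0,0,0.15,0,0,0,0.1,0,0,0,0.1,0,0,0,0.1,0,0,0,0,0])

```text
t: 10.35
ee_pos: [530.9, 151.8, 177.1]
ee_rot: [0.998, 0.063, -0.0, 0.0]
contact_force: [-0.6, -0.2, -3.2]
opening: 0.453
```

carry_out(series=[0,0,0.1,0,0,0,0.1,0,0,0,0.1,0,0,0,0.1,0,0,0,0.1,0,0,0,0,0,0,0,0,0,0,0,0,0,0,0,0,0,0,0,0,0])

```text
t: 11.18
ee_pos: [531.0, 151.8, 172.3]
ee_rot: [0.998, 0.063, 0.0, 0.0]
contact_force: [-0.7, -0.2, -3.3]
opening: 0.446
```

carry_out(series=[0,0,0.1,0,0,0,0.1,0,0,0,0.1,0,0,0,0.1,0,0,0,0.1,0,0,0,0.1,0,0,0,0.1,0,0,0,0.1,0,0,0,0,0,0,0,0,0])

```text
t: 12.02
ee_pos: [530.9, 151.7, 164.1]
ee_rot: [0.998, 0.063, -0.0, 0.0]
contact_force: [0.0, -0.6, -4.0]
opening: 0.453
```

carry_out(series=[0,0,0.2,0,0,0,0.2,0,0,0,0.2,0,0,0,0.2,0,0,0,0.2,0,0,0,0.2,0,0,0,0.2,0,0,0,0.2,0,0,0,0,0,0,0,0,0])

```text
t: 12.85
ee_pos: [530.7, 151.7, 147.9]
ee_rot: [0.998, 0.063, -0.0, 0.0]
contact_force: [-0.6, -0.7, -4.0]
opening: 0.454
```

carry_out(series=[0,0,0.1,0,0,0,0.1,0,0,0,0.1,0,0,0,0.1,0,0,0,0.1,0,0,0,0.1,0,0,0,0.1,0,0,0,0.1,0,0,0,0,0,0,0,0,0])

```text
t: 13.68
ee_pos: [530.9, 151.7, 140.1]
ee_rot: [0.998, 0.064, -0.0, 0.0]
contact_force: [-0.2, -0.5, -4.1]
opening: 0.451
```

carry_out(series=[0,0,0.1,0,0,0,0.1,0,0,0,0.1,0,0,0,0.1,0,0,0,0,0,0,0,0,0,0,0,0,0,0,0,0,0,0,0,0,0,0,0,0,0])

```text
t: 14.52
ee_pos: [530.9, 151.7, 136.2]
ee_rot: [0.998, 0.063, -0.0, 0.0]
contact_force: [0.8, -1.9, -3.5]
opening: 0.455
```

carry_out(series=[0,0,0.05,0,0,0,0.05,0,0,0,0.05,0,0,0,0.05,0,0,0,0.05,0,0,0,0.05,0,0,0,0,0,0,0,0,0,0,0,0,0,0,0,0,0])

```text
t: 15.35
ee_pos: [531.0, 151.8, 133.3]
ee_rot: [0.998, 0.064, 0.0, 0.0]
contact_force: [-0.2, -1.5, -3.2]
opening: 0.452
```

carry_out(series=[0,0,0.05,0,0,0,0.05,0,0,0,0.05,0,0,0,0,0,0,0,0,0,0,0,0,0,0,0,0,0,0,0,0,0,0,0,0,0,0,0,0,0])

```text
t: 16.18
ee_pos: [531.0, 151.7, 131.8]
ee_rot: [0.998, 0.064, -0.0, 0.0]
contact_force: [-0.0, -2.4, -2.0]
opening: 0.449
```

carry_out(series=[0,0,0.05,0,0,0,0.03,0,0,0,0,0,0,0,0,0,0,0,0,0,0,0,0,0,0,0,0,0,0,0,0,0,0,0,0,0,0,0,0,0])

```text
t: 17.02
ee_pos: [531.0, 151.8, 131.6]
ee_rot: [0.998, 0.064, -0.0, 0.0]
contact_force: [-2.5, -3.7, 6.0]
opening: 0.451
```

carry_out(series=[0,0,-0.05,0,0,0,0,0,0,0,0,0,0,0,0,0,0,0,0,0,0,0,0,0,0,0,0,0,0,0,-0.5,0,0,0,-1,0,0,0,-1,0], gripper=0.68)

```text
t: 17.85
ee_pos: [530.8, 151.8, 157.2]
ee_rot: [0.998, 0.063, -0.0, -0.0]
contact_force: [0.3, -0.7, -0.7]
opening: 0.68
```

carry_out(series=[0,0,-1.5,0,0,0,-2.5,0,0,0,-3,0,0,0,-3,0,0,0,-2,0,0,0,-1.5,0,0,0,0,0,0,0,0,0,0,0,0,0,0,0,0,0])

```text
t: 18.68
ee_pos: [530.0, 151.6, 289.8]
ee_rot: [0.998, 0.063, -0.002, 0.0]
contact_force: [0.3, -0.5, 0.2]
opening: 0.679
```

```bash
python3 - <<'E'
from h import *
o=r.get_obs();im=r.get_image("wrist")[:,:,::-1]; cv2.imwrite("pics/w5.png",im)
np.save("w5.npy",np.r_[o["ee_pos"],o["ee_rot"]])
go(530,151,290,.125,o)
k=cam("wrist",o)
c,s=np.cos(.125),np.sin(.125)
print(proj(k,[[530+c*a-s*b,150+s*a+c*b,110] for a,b in((50,50),(50,-50),(-50,-50),(-50,50))]).round(0))
E
```

```text
t 18.68 pos [530.  151.6 289.8] yaw 0.127 F [ 0.3 -0.5  0.2] op 0.679 tiltz [-3.e-03 -5.e-04 -1.e+00]
shift cm [-0.006  0.061 -0.025] turn deg 0.12
[[251. 145.]
 [384. 146.]
 [378. 270.]
 [256. 270.]]
```

View pics/w5.png

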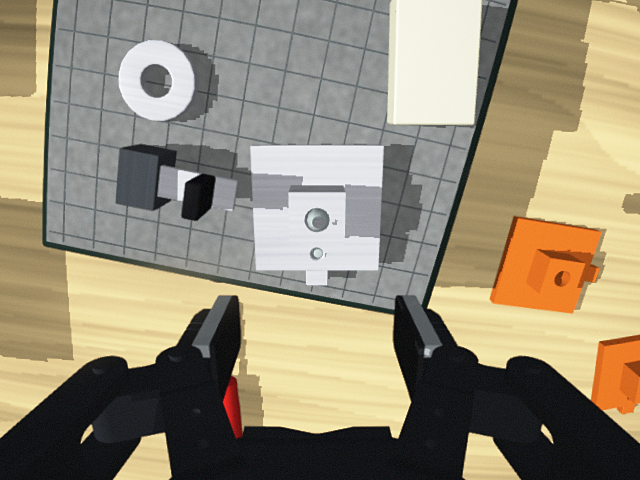

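The plate's edges match the seated prediction (251,145 / 384,146 / 378,270 / 256,270). The shaft shows in the bore at (317,220) and the pin in its hole at (317,254). Next I slide the keeper by its tab.

carry_out(series=[0,0,0,5.8,0,0,0,5.8,0,-1.5,0,0,0,-2.8,0,0,0,-2.8,0,0,0,-1.4,0,0,0,0,3,0,0,0,3,0,0,0,2,0,0,0,0,0], gripper=0.55)

```text
t: 19.57
ee_pos: [533.0, 235.1, 204.4]
ee_rot: [0.999, -0.037, -0.006, 0.002]
contact_force: [-0.7, 0.2, -0.8]
opening: 0.549
```

```bash
python3 - <<'E'
from h import *
o=r.get_obs();im=r.get_image("wrist")[:,:,::-1]; cv2.imwrite("pics/w6.png",im)
go(536.6,236.5,160,-.075,o)
k=cam("wrist",o);print(proj(k,[[536.6,236.5,159]]))
E
```

```text
t 19.57 pos [533.  235.1 204.4] yaw -0.0748 F [-0.7  0.2 -0.8] op 0.549 tiltz [-0.0125 -0.0044 -0.9999]
shift cm [ 0.407 -0.19   4.43 ] turn deg 0.01
[[309.3523891  268.15489298]]
```

View pics/w6.png

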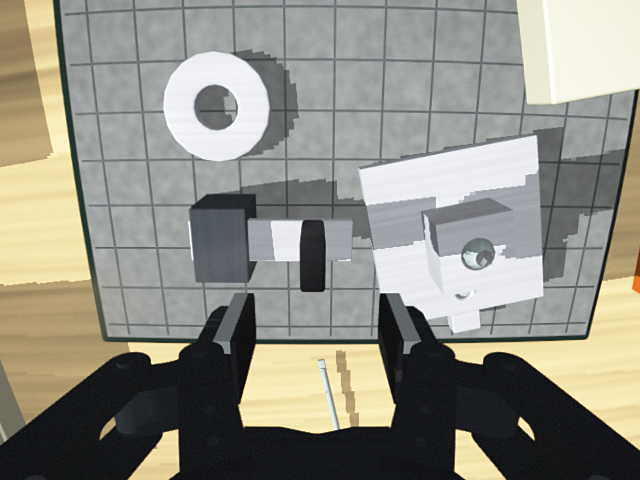

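The tab's top is at about (312,262), between the jaws and close to the prediction, and the plate looks seated. I'll descend and grip it.

carry_out(series=[0.1,-0.1,0,0,0,0,1,0,0,0,1.5,0,0,0,1,0,0,0,0.5,0,0,0,0,0,0,0,0,0,0,0,0,0,0,0,0,0,0,0,0,0])

```text
t: 20.45
ee_pos: [539.0, 237.6, 172.4]
ee_rot: [0.999, -0.038, 0.001, -0.0]
contact_force: [-0.5, 0.1, -0.1]
opening: 0.549
```

carry_out(series=[0,0,0,0,0,0,0,0,0,0,0,0,0,0,0,0,0,0,0,0,0,0,0,0,0,0,0,0,0,0,0,0,0,0,0,0,0,0,0,0], gripper=0.05)

```text
t: 21.28
ee_pos: [538.5, 237.5, 171.5]
ee_rot: [0.999, -0.038, 0.0, -0.0]
contact_force: [0.6, 0.3, 0.2]
opening: 0.048
```

carry_out(series=[0,0,0,0,0,0,0,0,0,0,0,0,0,0,0,0,0,0,0,0,-0.1,0,0.3,0,0,0,0.4,0,0,0,0.4,0,0,0,0.4,0,0,0,0,0], gripper=0.55)

```text
t: 22.12
ee_pos: [536.5, 237.2, 154.9]
ee_rot: [0.999, -0.038, -0.001, 0.0]
contact_force: [0.3, 0.1, -0.1]
opening: 0.551
```

carry_out(series=[0,0,0,0,0,0,0,0,0,0,0,0,0,0,0,0,0,0,0,0,0,0,0,0,0,0,0,0,0,0,0,0,0,0,0,0,0,0,0,0], gripper=0.05)

```text
t: 22.95
ee_pos: [537.6, 236.7, 156.9]
ee_rot: [0.999, -0.038, 0.0, 0.001]
contact_force: [-0.7, -5.3, 2.8]
opening: 0.12
```

carry_out(series=[0,0.2,0,0,0,0.3,0,0,0,0.3,0,0,0,0.3,0,0,0,0.3,0,0,0,0.3,0,0,0,0.3,0,0,0,0.2,0,0,0,0,0,0,0,0,0,0])

```text
t: 23.78
ee_pos: [535.9, 215.1, 156.9]
ee_rot: [0.999, -0.038, 0.0, 0.0]
contact_force: [-1.2, -0.0, 5.4]
opening: 0.117
```

carry_out(series=[0,0.1,0,0,0,0.1,0,0,0,0.1,0,0,0,0,0,0,0,0,0,0,0,0,0,0,0,0,0,0,0,0,0,0,0,0,0,0,0,0,0,0])

```text
t: 24.62
ee_pos: [535.7, 212.7, 156.9]
ee_rot: [0.999, -0.038, 0.0, -0.0]
contact_force: [-2.5, 2.1, 5.2]
opening: 0.12
```

carry_out(series=[0,0,0,0,0,0,0,0,0,0,0,0,0,0,0,0,0,0,0,0,0,0,0,0,0,0,-0.5,0,0,0,-1.5,0,0,0,-2.5,0,0,0,-3,0], gripper=0.5)

```text
t: 25.45
ee_pos: [534.0, 212.1, 230.3]
ee_rot: [0.999, -0.038, -0.002, 0.001]
contact_force: [0.9, 0.5, -0.4]
opening: 0.501
```

carry_out(series=[0,0,-3,0,0,0,-3,0,0,0,-1,0,0,0,0,0,0,0,0,0,0,0,0,0,0,0,0,0,0,0,0,0,0,0,0,0,0,0,0,0])

```text
t: 26.28
ee_pos: [535.2, 212.5, 300.4]
ee_rot: [0.999, -0.038, -0.001, 0.0]
contact_force: [-0.6, -1.0, -0.3]
opening: 0.502
```

```bash
python3 - <<'E'
from h import *
o=r.get_obs();im=r.get_image("wrist")[:,:,::-1]; cv2.imwrite("pics/w7.png",im)
go(530,150,290,-.075,o)
k=cam("wrist",o)
for tr in(0,19,25): 
    y=86-tr; print(tr,proj(k,[[530+.075*y,150.8+.997*y-1.7,159]]).round(0), "tongue tip",proj(k,[[530+.075*(64-tr),150.8+(64-tr)*.997-1.7,119]]).round(0))
E
```

```text
t 26.28 pos [535.2 212.5 300.4] yaw -0.0754 F [-0.6 -1.  -0.3] op 0.502 tiltz [-1.8e-03 -5.0e-04 -1.0e+00]
shift cm [-0.044  6.272  1.043] turn deg -0.02
0 [[282. 224.]] tongue tip [[314. 211.]]
19 [[310. 224.]] tongue tip [[338. 211.]]
25 [[318. 224.]] tongue tip [[346. 211.]]
```

View pics/w7.png

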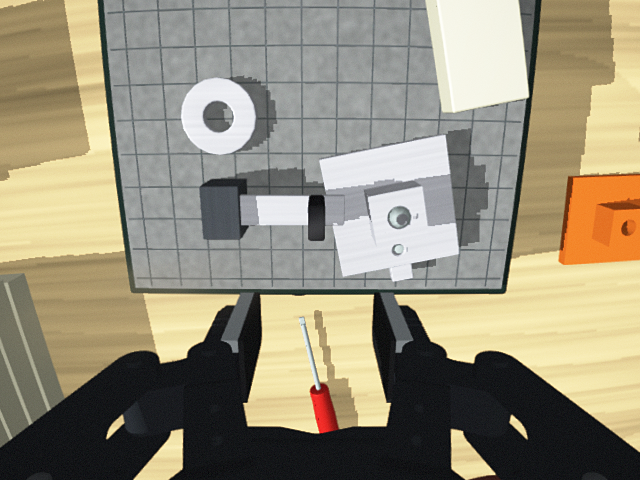

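The tab is at (317,220) and the tongue's tip at about (345,208), over the plate's edge. That is about 24 mm of travel. The ring and foam are in place, so I'm handing in.

```bash
python3 -c "
from h import *
r.close_job()"
```

```text
the job is handed in; nothing more can be done
```

The plate is on the cutter and locked down, and I handed the job in at about 26 s. No verdict was reported.

- **Plate:** I gripped it by the hub, turned it to the pin bearing measured in the images, and lowered it over the shaft in steps. The pin went into its hole without any searching, and the plate stopped at the expected height. The highest contact force I read on the cutter was about 10 N. The last two pictures show the shaft and pin standing in their holes and the plate flat.
- **Keeper:** I gripped the tab and slid it about 24 mm of its 25 mm. The last picture shows the tab where 24 mm of travel would put it, with the tongue over the plate's edge. The gripper is open and clear, about 140 mm above the tab. The ring and foam were not touched.

Two grips had to be redone:
- **First hub grip:** the fingertips pressed on the plate with about 7 N while it was still on the bench, so I regripped 6 mm higher.
- **First tab grip:** the jaws closed above the tab because I had stopped too high.

The wrist camera sat about 1.7 mm off to the side compared with the jaws. I allowed for that when aiming.

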